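Feed bottle caps single file into the slot

ROBOT

A 6-joint arm with a two-finger parallel gripper is mounted at the origin on a cart in front of the work surface, level with it; the furniture and walls round the work are solid. World frame = base frame: x ahead of the robot, y to its left, z up, the work surface at z = 0. Lengths are in mm, angles in rad, forces in N, time in s.
With the tool pointing down it reaches from about 300 to 775 mm from the base axis. Payload 14.6 kg.
Tool frame: the origin (TCP) lies midway between the tips of the shut fingers; the grasp point (between the pads) lies 19 mm behind it (grip_depth is the distance from the TCP to the grasp point, in mm); z points along the fingers, y is the direction in which the jaws open and shut (so a half turn about z gives the same grasp; the last joint's range is limited). The gripper opens to 94 mm and grips with 3 to 60 N. Pads are 16 mm wide; open, the fingers measure 119 mm over their backs; the gripper's body (75 mm by 177 mm) begins 78 mm behind the grasp point.
Start: joints at [-1.246, 0.3, 1.521, -0, 1.321, -0.067], TCP at [210.011, -508.315, 205.446] pointing down, gripper open.
Joint ranges: [-3.03, 3.03], [-0.79, 2.21], [0.23, 2.52], [-1.04, 4.18], [0, 3.07], [-2.55, 2.55]. Speed limits (rad/s): [2.22, 2.22, 2.57, 3.14, 3.14, 3.14].

INTERFACE

Orientations are given as [roll, pitch, yaw] about the fixed x, y, z axes, in that order (R = Rz(yaw) Ry(pitch) Rx(roll)).
In Python, from cell import read_state, camera, camera_info, sign_off, grip_depth gives the robot as it stands.
- The arm moves only by the tool drive_tool, never from a script. Its argument "motion" is one flat list of numbers, 4 for each row, row after row: the shift along the tool's x, y, z in mm, then the turn about the tool's z in rad. A call has 1 to 8 rows; each row shifts and turns the pose as measured when the row begins, along the tool's axes as they then stand; what a row does not reach is not made up. A row lasts 1/12 s, in which the tool goes at most 41.7 mm and 7.16 degrees, less where a joint would pass 70% of its speed; a pose out of reach is approached as far as the arm can. A call is refused whole if a number of a shift passes 41.7 or a number of a turn 0.125, either way. A call with a gripper value outside its range is refused whole. "jaw" is the closure, from 0 (fully open) to 1 (shut), set as the call begins (left out, the last holds). The fingers move at their own pace and stop on an object; "grip_force" is the grip in N (left out, the last holds). Time passes only in rows, so rows that do not move let the fingers close. It gives the time, the measured TCP pose, the force and the opening at its end, in the units of the state.
- read_state(): the state, without advancing time (a new reading comes with each control period).
- camera(name): name is "scene" or "side" or "wrist"; returns the picture (420x560x3 uint8, red, green, blue); there is no depth.
- camera_info(name): a dict with "fovy" (degrees; the focal length in pixels is half the picture's height over the tangent of half this angle, whatever the lens; pixels are square), "cx", "cy" (the principal point, pixels), "camera_from_world" (4x4, takes a point from world to camera coordinates). Camera axes: x right, y up, looking along -z (the intrinsics and any distortion apply to the point x, -y, -z); pixel columns grow to the right and rows downward; lengths in mm; the calibration is good to about 2 mm. A picture is of the moment at which its call begins: read the wrist's pose just before it. camera_info takes no time and is no camera call; for the wrist camera it gives the pose at the moment of the call.
- sign_off(): hands the job in, once; it reports no verdict.
The state is a dict: "clock": time; "joints": joint angles; "qd": joint speeds; "effort": joint torques, N m; "eef_pos": TCP position; "eef_rot": TCP orientation; "wrist_force": force on the tool from outside, world axes, zero at the start; "moment": the same for the moment, N m; "finger_gap": finger opening in mm.
Only numpy, scipy, OpenCV 4.12 (cv2) and the standard library are available. Lean on these libraries where they do the work, as an engineer would, in place of code of your own. Each camera call takes 0.05 s, during which the arm holds its last target. There are 200 camera calls.

TASK

Push the three loose aluminium bottle caps on the loading board through the narrow gate and all the way into the slot behind it, one at a time: each must be fully inside the slot before the next one comes up to the gate. Push them along the board with the fingers, do not pick any of them up, and leave the vial, the dropper bottle and the pen where they are.

Things in the scene. Friction and masses are not known exactly. Their poses are not given: they have to be found in the camera images.
- board: grey plastic loading board with steel rails, fixed to the bench. Origin on its underside at the middle of the gate; x points through the gate into the slot, y to the left of that, z up. Floor 5 mm thick; rails rise 12 mm above it (top at z = 17 mm). The open floor where the caps lie reaches from x = -155 to 0 mm, y = -130 to 130 mm, with no rim behind or at the sides; smooth, nothing springs or catches
- gate (a point): middle of the gate, on the board floor (board x = 0, z = 5 mm), axes as the board's. The gate is 38 mm wide, so one cap fits at once. Guide rails at 45 degrees make a short funnel before it, from about x = -25, y = +-44 mm to the gate's edges; beyond them a fence 8 mm thick runs along x = 0. A cap has come up to the gate once its centre is past x = -25 mm, and is fully inside once it is past x = 16 mm
- slot_end (a point): middle of the slot's closed end, on the board floor (board x = 124 mm). The slot is a straight channel 38 mm wide between rails, from the gate to here, open above, with room for three caps in a row. Caps pushed in later may push the earlier ones deeper
- cap_1: loose aluminium bottle cap, a solid disc 32 mm in diameter and 16 mm high, about 30 g, lying flat on the board floor (one of three alike, any order will do); origin at the centre of its underside, z up along its axis
- cap_2: loose aluminium bottle cap, a solid disc 32 mm in diameter and 16 mm high, about 30 g, lying flat on the board floor (one of three alike, any order will do); origin at the centre of its underside, z up along its axis
- cap_3: loose aluminium bottle cap, a solid disc 32 mm in diameter and 16 mm high, about 30 g, lying flat on the board floor (one of three alike, any order will do); origin at the centre of its underside, z up along its axis
- vial_0: small clear vial with a screw cap, 22 mm in diameter and 44 mm tall, standing loose among the caps on the board; not to be moved; origin at the centre of its underside, z up
- dropper: brown dropper bottle, 33 mm in diameter and 90 mm tall, standing loose on the bench to the right of the slot; not to be moved; origin at the centre of its underside, z roughly up
- pen: ball pen, 134 mm long (along its y) and 10 mm thick, lying loose on the bench to the left of the slot; not to be moved; origin on its underside at mid-length

How it is judged (in metres and radians):
On the way, in this order (a step that is already met when the one before it is completed fails the run):
1. one cap is fully inside the slot while the other two are still clear of the gate ((((x of cap_1 in the frame of board between 0.015 and 0.118 m and y of cap_1 in the frame of board between -0.012 and 0.012 m and z of cap_1 in the frame of board between 0.002 and 0.009 m) and x of each of cap_2, cap_3 in the frame of board below -0.025 m) or ((x of cap_2 in the frame of board between 0.015 and 0.118 m and y of cap_2 in the frame of board between -0.012 and 0.012 m and z of cap_2 in the frame of board between 0.002 and 0.009 m) and x of each of cap_1, cap_3 in the frame of board below -0.025 m) or ((x of cap_3 in the frame of board between 0.015 and 0.118 m and y of cap_3 in the frame of board between -0.012 and 0.012 m and z of cap_3 in the frame of board between 0.002 and 0.009 m) and x of each of cap_1, cap_2 in the frame of board below -0.025 m))), for 0.2 s.
2. two caps are fully inside the slot while the third is still clear of the gate (((x of cap_1 in the frame of board below -0.025 m and (x of cap_2 in the frame of board between 0.015 and 0.118 m and y of cap_2 in the frame of board between -0.012 and 0.012 m and z of cap_2 in the frame of board between 0.002 and 0.009 m) and (x of cap_3 in the frame of board between 0.015 and 0.118 m and y of cap_3 in the frame of board between -0.012 and 0.012 m and z of cap_3 in the frame of board between 0.002 and 0.009 m)) or (x of cap_2 in the frame of board below -0.025 m and (x of cap_1 in the frame of board between 0.015 and 0.118 m and y of cap_1 in the frame of board between -0.012 and 0.012 m and z of cap_1 in the frame of board between 0.002 and 0.009 m) and (x of cap_3 in the frame of board between 0.015 and 0.118 m and y of cap_3 in the frame of board between -0.012 and 0.012 m and z of cap_3 in the frame of board between 0.002 and 0.009 m)) or (x of cap_3 in the frame of board below -0.025 m and (x of cap_1 in the frame of board between 0.015 and 0.118 m and y of cap_1 in the frame of board between -0.012 and 0.012 m and z of cap_1 in the frame of board between 0.002 and 0.009 m) and (x of cap_2 in the frame of board between 0.015 and 0.118 m and y of cap_2 in the frame of board between -0.012 and 0.012 m and z of cap_2 in the frame of board between 0.002 and 0.009 m)))), for 0.2 s.
At the end, for the whole second after the job is handed in: all three caps lie flat and still on the slot's floor, each wholly past the gate (centre at least 15 mm past x = 0 of the board, between the slot's side rails) (x of cap_1 in the frame of board between 0.015 and 0.118 m and y of cap_1 in the frame of board between -0.012 and 0.012 m and z of cap_1 in the frame of board between 0.002 and 0.009 m and angle between each of cap_1, cap_2, cap_3's own z axis and vertical below 0.15 rad and linear speed of each of cap_1, cap_2, cap_3 below 0.02 m/s and x of cap_2 in the frame of board between 0.015 and 0.118 m and y of cap_2 in the frame of board between -0.012 and 0.012 m and z of cap_2 in the frame of board between 0.002 and 0.009 m and x of cap_3 in the frame of board between 0.015 and 0.118 m and y of cap_3 in the frame of board between -0.012 and 0.012 m and z of cap_3 in the frame of board between 0.002 and 0.009 m); the robot touches nothing.
It fails at once if a cap is lifted (its underside more than 8 mm above the board floor) (z of any of cap_1, cap_2, cap_3 in the frame of board above 0.013 m).
It fails at once if the vial, the dropper bottle or the pen is moved more than 15 mm or knocked over (distance of any of vial_0, dropper, pen from where it was at the start of the episode above 0.015 m or angle between any of vial_0, dropper's own z axis and vertical above 0.4 rad).
It also fails if it takes over 67 s, if anything falls off the work surface, if the arm or the gripper's body presses on something with over 40 N, if the wrist force passes 120 N, or if a joint passes its speed limit or range.

## Working session

There is one attempt and no reset: what is moved stays moved. The work goes in short steps, Python scripts to look and compute and a tool call to move; the robot and the scene stay as the last step left them, time stands still between calls to the robot, and variables do not carry over. Pictures are saved under pics/ and viewed, on a budget of 15 in all, crops included, one or two more only if the job needs it, and the job is handed in when it is done.

Besides the shell and the picture viewer there is one more tool, called after "Call:" as a command line: name --argument value ..., lists and objects as JSON in quotes. drive_tool: Moves the arm, as the interface text tells. Its arguments: {"type":"object","properties":{"motion":{"type":"array","items":{"type":"number"}},"jaw":{"type":"number"},"grip_force":{"type":"number"}},"required":["motion"]}

```bash
ls; mkdir -p pics; python3 - <<'E'
from cell import *
import cv2,numpy as np
print(read_state(),grip_depth)
for n in("scene","side","wrist"):
    i=camera_info(n);print(n,i)
a=camera("scene");b=camera("side")
cv2.imwrite("pics/scene.png",a[:,:,::-1]);cv2.imwrite("pics/side.png",b[:,:,::-1])
E
```

```text
pics
{'clock': 0.0, 'joints': array([-1.24562624e+00,  3.00495053e-01,  1.52158174e+00, -3.36044975e-05,
        1.32068675e+00, -6.65979982e-02]), 'qd': array([-0.00170632,  0.00043208,  0.00172983, -0.00186502,  0.00039117,
       -0.00239469]), 'effort': array([ 3.46204279e-04, -5.31800687e+01, -3.52739918e+01,  7.08630262e-02,
        2.44083098e-02, -9.97927509e-05]), 'eef_pos': array([ 209.90935203, -508.08581689,  204.87290874]), 'eef_rot': array([-3.14042219e+00, -4.54445067e-05,  3.91776396e-01]), 'wrist_force': array([0.11760257, 0.09496481, 0.03381449]), 'moment': array([ 0.03145079, -0.01825194, -0.01187573]), 'finger_gap': 94.47780165535904} 18.8
scene {'fovy': 43.10539810438894, 'cx': 281.1543324153554, 'cy': 212.09845768249406, 'camera_from_world': array([[-6.26861547e-01, -7.78959070e-01, -1.63513808e-02,
         4.28125102e+02],
       [ 5.83491810e-01, -4.83261405e-01,  6.52683478e-01,
        -3.96410934e+02],
       [-5.16315707e-01,  3.99601278e-01,  7.57454229e-01,
        -5.77166806e+02],
       [ 0.00000000e+00,  0.00000000e+00,  0.00000000e+00,
         1.0
[... 212 characters left out ...]
  [ 1.76442816e-01, -2.95840554e-01,  9.38800458e-01,
        -1.51904795e+02],
       [-5.32977544e-01,  7.73132163e-01,  3.43804589e-01,
        -6.66697297e+02],
       [ 0.00000000e+00,  0.00000000e+00,  0.00000000e+00,
         1.00000000e+00]])}
wrist {'fovy': 68.38592906231972, 'cx': 284.32520145424064, 'cy': 210.66834289897187, 'camera_from_world': array([[ 3.80582232e-01, -9.24746362e-01, -1.15365760e-03,
        -5.50510703e+02],
       [ 8.97396924e-01,  3.69627075e-01, -2.40945194e-01,
         2.55739913e+01],
       [ 2.23239615e-01,  9.06641711e-02,  9.70538038e-01,
        -3.89706139e+02],
       [ 0.00000000e+00,  0.00000000e+00,  0.00000000e+00,
         1.00000000e+00]])}
```

View pics/scene.png

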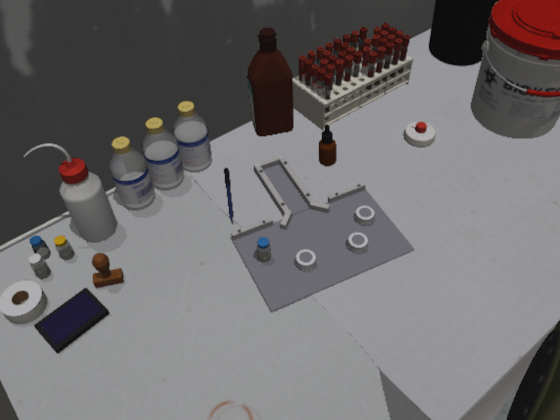

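View pics/side.png

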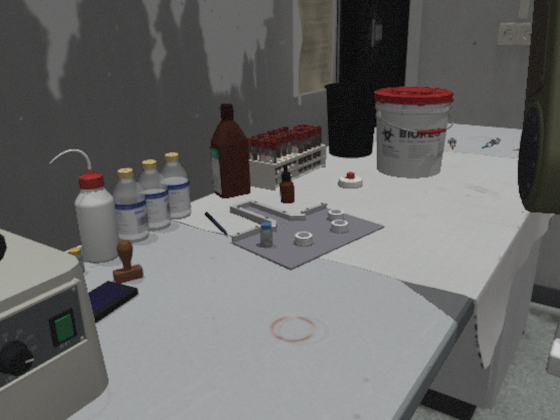

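The scene picture shows the board around (320,235), with caps at about (306,260), (358,242) and (365,214). The vial is at (264,249), the pen at (229,195) and the dropper at (327,150). Next I'll view an enlarged crop to get pixel positions.

```bash
cat > h.py <<'E'
from cell import *
import cv2,numpy as np
def ray(name,uv,z,i=None):
    i=i or camera_info(name);T=i["camera_from_world"];f=210/np.tan(np.radians(i["fovy"]/2))
    uv=np.atleast_2d(uv).astype(float)
    d=np.c_[(uv[:,0]-i["cx"])/f,-(uv[:,1]-i["cy"])/f,-np.ones(len(uv))]@T[:3,:3]
    c=-T[:3,:3].T@T[:3,3]
    return c+d*((z-c[2])/d[:,2])[:,None]
def proj(name,P,i=None):
    i=i or camera_info(name);T=i["camera_from_world"];f=210/np.tan(np.radians(i["fovy"]/2))
    p=np.atleast_2d(P)@T[:3,:3].T+T[:3,3]
    return np.c_[i["cx"]+f*p[:,0]/-p[:,2],i["cy"]-f*p[:,1]/-p[:,2]]
E
python3 - <<'E'
from h import *
a=cv2.imread("pics/scene.png")[150:310,220:420]
cv2.imwrite("pics/crop.png",cv2.resize(a,None,fx=4,fy=3.75*4/3.75,interpolation=cv2.INTER_CUBIC)[:600])
for n,p in dict(left=(234,237),back=(275,298),right=(410,245)).items(): print(n,ray("scene",p,5))
print(ray("scene",[(306,257),(358,240),(365,212)],21))
E
```

```text
left [[684.87427306  99.38116857   5.        ]]
back [[548.9663591  119.75136995   5.        ]]
right [[ 487.43374753 -113.54204279    5.        ]]
[[568.68597665  41.22847681  21.        ]
 [540.96441718 -45.50481448  21.        ]
 [576.38326119 -96.3367684   21.        ]]
```

View pics/crop.png

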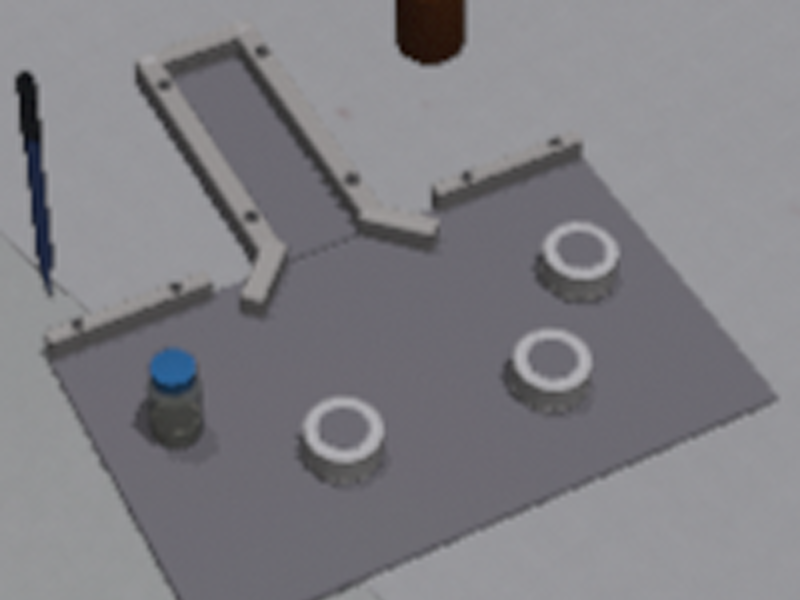

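The crop shows cap tops at about (344,430), (551,362) and (580,251), and the vial's base at (175,437). I can also see the slot's inner end corners (168,72) and (238,38), and the right rear board corner (778,398). Next I'll fit the board pose.

```bash
cat >> h.py <<'E'
def bw(P,q):
    P=np.atleast_2d(P).astype(float);c,s=np.cos(q[2]),np.sin(q[2])
    return np.c_[q[0]+c*P[:,0]-s*P[:,1],q[1]+s*P[:,0]+c*P[:,1],P[:,2]]
def wb(P,q):
    P=np.atleast_2d(P);c,s=np.cos(q[2]),np.sin(q[2]);d=P[:,:2]-q[:2]
    return np.c_[c*d[:,0]+s*d[:,1],-s*d[:,0]+c*d[:,1]]
E
python3 - <<'E'
from h import *
from scipy.optimize import least_squares
B=[(-155,-130,5),(124,19,17),(124,-19,17),(0,19,17),(0,-19,17),(-4,130,17),(-4,-130,17),(-4,-130,5)]
U=np.array([(778,398),(168,72),(238,38),(284,248),(360,210),(48,340),(582,148),(584,158)])/4+[220,150]
i=camera_info("scene")
r=least_squares(lambda q:(proj("scene",bw(B,q),i)-U).ravel(),[650,0,-.2],x_scale=[100,100,1],loss='soft_l1')
q=r.x;print(q,(proj("scene",bw(B,q),i)-U).round(1).tolist())
c=np.array([(344,430),(551,362),(580,251)])/4+[220,150]
w=ray("scene",c,21,i);print("caps",w.round(1).tolist(),wb(w,q).round(1).tolist())
v=ray("scene",np.array([(173,366)])/4+[220,150],49,i);print("vialtop",v,wb(v,q))
v=ray("scene",np.array([(175,432)])/4+[220,150],5,i);print("vialbase",v,wb(v,q))
print(bw([(-155,130,5),(-155,-130,5),(124,0,5),(0,0,5)],q).round())
np.save("q.npy",q)
E
```

```text
[ 6.55843640e+02 -2.11685552e+01 -2.31648224e-01] [[0.6, 0.6], [-1.1, -2.2], [-0.0, -0.1], [-0.4, -0.6], [0.4, 1.5], [-0.9, 0.7], [1.4, -2.3], [0.2, -0.1]]
caps [[567.9, 41.9, 21.0], [540.5, -44.5, 21.0], [575.2, -95.2, 21.0]] [[-100.0, 41.2], [-106.9, -49.2], [-61.5, -90.5]]
vialtop [[618.23366268  86.71249101  49.        ]] [[-61.37293928  96.36489442]]
vialbase [[619.13633373  87.32404329   5.        ]] [[-60.63478061  97.16734878]]
[[ 535.  141.    5.]
 [ 475. -112.    5.]
 [ 777.  -50.    5.]
 [ 656.  -21.    5.]]
```

Call:
drive_tool --motion '[33,-16,0,0,33,-16,0,0,33,-16,0,0,33,-16,0,0,33,-16,0,0,33,-16,0,0,33,-16,0,0,33,-16,0,0]' --jaw 0.55

```text
clock: 0.77
eef_pos: [407.8, -283.1, 202.2]
eef_rot: [-3.136, 0.002, 0.381]
wrist_force: [1.5, -0.5, 1.2]
finger_gap: 44.4
```

Call:
drive_tool --motion '[33,-16,0,0,33,-16,0,0,33,-16,0,0,0,0,0,0.125,0,0,0,0.125,0,0,0,0.125,0,0,0,0.125,0,0,0,0.12]'

```text
clock: 1.43
eef_pos: [488.3, -188.8, 199.9]
eef_rot: [-3.136, 0.009, -0.243]
wrist_force: [0.0, -0.8, -0.7]
finger_gap: 42.0
```

```bash
python3 - <<'E'
from h import *
i=camera_info("wrist");q=np.load("q.npy")
print(proj("wrist",bw([(-100,41.2,21),(-107,-49,21),(-61.5,-90.5,21),(0,0,5),(0,19,17),(0,-19,17)],q),i).round())
a=camera("wrist");cv2.imwrite("pics/w1.png",a[:,:,::-1])
import pickle;pickle.dump(i,open("w1.pkl","wb"))
E
```

```text
[[ 75. 175.]
 [153. 180.]
 [185. 139.]
 [104.  84.]
 [ 81.  83.]
 [115.  82.]]
```

View pics/w1.png

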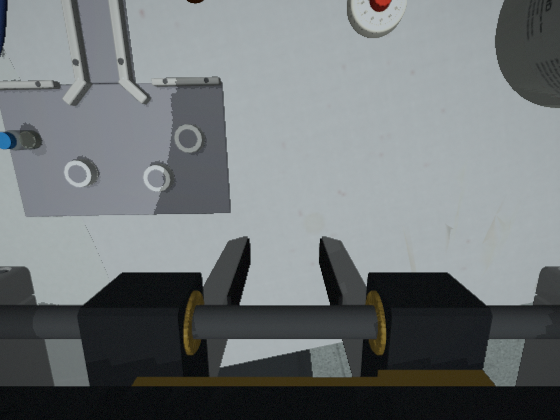

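The wrist view shows caps at (80,174), (157,178) and (188,138), within about 4 px of the prediction. I'll move over the right-hand cap and look again from close by.

Call:
drive_tool --motion '[12,-22,18,0,12,-22,18,0,12,-22,18,0,12,-22,18,0,12,-22,18,0,8,-10,10,0,0,0,0,0]'

```text
clock: 2.07
eef_pos: [586.3, -85.3, 95.2]
eef_rot: [-3.137, 0.008, -0.236]
wrist_force: [-0.7, -0.3, -0.6]
finger_gap: 42.4
```

```bash
python3 - <<'E'
from h import *
s=read_state();print(s["eef_pos"],s["eef_rot"],s["finger_gap"])
i=camera_info("wrist");q=np.load("q.npy")
print(wb(s["eef_pos"][None],q))
print(proj("wrist",bw([(-100,41.2,21),(-107,-49,21),(-61.5,-90.5,21),(0,0,5),(0,19,17),(0,-19,17),(-155,-130,5),(124,-19,17),(124,19,17)],q),i).round())
a=camera("wrist");cv2.imwrite("pics/w2.png",a[:,:,::-1])
import pickle;pickle.dump(i,open("w2.pkl","wb"))
E
```

```text
[586.33882234 -85.28000868  95.24706751] [-3.13742234  0.00838455 -0.23636524] 42.40672931743463
[[-52.92945877 -78.35605002]]
[[149. 269.]
 [250. 276.]
 [297. 227.]
 [191. 153.]
 [164. 154.]
 [210. 154.]
 [336. 313.]
 [199. -21.]
 [146. -20.]]
```

View pics/w2.png

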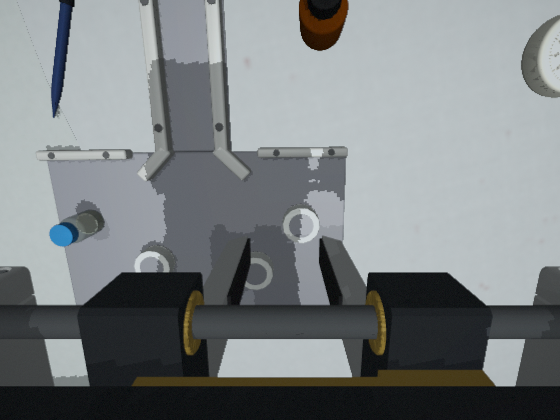

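The wrist view shows caps at (301,225), (257,273) and (152,265), the gate's edges at (172,152) and (216,152), and fence ends at (38,155) and (347,152). Next I'll refit the board using this image.

```bash
python3 - <<'E'
from h import *
import pickle
from scipy.optimize import least_squares
i=pickle.load(open("w2.pkl","rb"));q0=np.load("q.npy")
B=[(0,19,17),(0,-19,17),(0,130,17),(0,-130,17),(100,19,17),(100,-19,17)]
print(proj("wrist",bw(B,q0),i).round(1).tolist())
B=B[:4];U=np.array([(172,152),(216,152),(38,155),(347,152)])
q=least_squares(lambda q:(proj("wrist",bw(B,q),i)-U).ravel(),q0,x_scale=[100,100,1]).x
print(q,(proj("wrist",bw(B,q),i)-U).round(1).tolist(),"slot edges x=100",proj("wrist",bw([(100,19,17),(100,-19,17)],q),i))
w=ray("wrist",[(152,265),(257,273),(301,225)],21,i);print(w.round(1).tolist(),wb(w,q).round(1).tolist())
v=ray("wrist",[(63,235)],49,i);print("vial",wb(v,q))
print("tcp proj",proj("wrist",[[586.3,-85.3,95.2]],i),"tcp board",wb(np.array([[586.3,-85.3,95.2]]),q))
np.save("qw.npy",q)
E
```

```text
[[163.7, 154.3], [210.0, 154.0], [28.8, 155.1], [345.6, 153.2], [149.7, 17.2], [201.0, 16.7]]
[ 6.55549245e+02 -2.63913469e+01 -2.27087335e-01] [[-2.2, 1.3], [0.2, 0.8], [-3.0, -0.3], [5.0, -0.7]] slot edges x=100 [[155.88650582  15.84916056]
 [207.26406478  15.15989511]]
[[570.9, 37.7, 21.0], [541.7, -50.7, 21.0], [576.0, -98.7, 21.0]] [[-96.9, 43.4], [-105.5, -49.3], [-61.2, -88.4]]
vial [[-58.85577027  95.64182944]]
tcp proj [[281.88829691 249.79001843]] tcp board [[-54.20863059 -72.98706562]]
```

Call:
drive_tool --motion '[-4,7,0,0,-4,6,0,0,0,0,20,0,0,0,20,0,0,0,20,0,0,0,15,0,0,0,0,0]' --jaw 0.46 --grip_force 5

```text
clock: 2.7
eef_pos: [570.9, -106.0, 26.6]
eef_rot: [-3.138, -0.002, -0.237]
wrist_force: [-0.6, 0.5, -1.1]
finger_gap: 50.7
```

```bash
cat > st.py <<'E'
from h import *
q=np.array([655.7,-23.5,-.23])
s=read_state();print(s["clock"],"board xy",wb(s["eef_pos"][None],q).round(1),"z",s["eef_pos"][2].round(1),"yaw err",s["eef_rot"][2]-q[2],"gap",s["finger_gap"],s["wrist_force"].round(1))
E
python3 st.py
```

```text
2.7 board xy [[-63.7 -99.6]] z 26.6 yaw err -0.007009786524873468 gap 50.65321607118274 [-0.6  0.5 -1.1]
```

Call:
drive_tool --motion '[1,-5,0,0,1,-3,0,0,0,0,0,0]'

```text
clock: 2.95
eef_pos: [574.8, -100.8, 30.4]
eef_rot: [-3.139, -0.006, -0.239]
wrist_force: [1.0, -0.1, 0.3]
finger_gap: 50.7
```

```bash
python3 st.py; python3 - <<'E'
from h import *
a=camera("wrist");b=camera("scene")
c=cv2.resize(b[150:310,220:420],(500,400),interpolation=2)
o=np.zeros((400,800,3),np.uint8);o[:,:500]=c;o[:300,500:]=cv2.resize(a[120:420,130:430],(300,300))
cv2.imwrite("pics/s3.png",o[:,:,::-1])
E
```

```text
2.95 board xy [[-61.2 -93.8]] z 30.4 yaw err -0.009263807455265088 gap 50.73840412173535 [ 1.  -0.1  0.3]
```

View pics/s3.png

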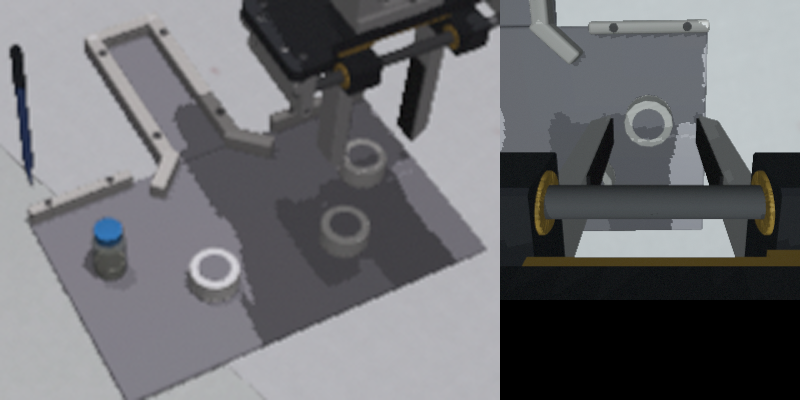

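The wrist crop puts the cap at (648,123) between fingertips at (612,120) and (700,120), so it sits about 4–5 mm to the left of centre. I'll shift by that and lower.

Call:
drive_tool --motion '[0,-4,0,0,0,0,8,0,0,0,8,0,0,0,5,0,0,0,0,0]'

```text
clock: 3.47
eef_pos: [576.5, -96.4, 8.6]
eef_rot: [-3.139, -0.008, -0.238]
wrist_force: [-0.7, -1.1, 0.4]
finger_gap: 50.2
```

```bash
python3 st.py
```

```text
3.4667 board xy [[-60.5 -89. ]] z 8.6 yaw err -0.008160450576733397 gap 50.1751961448824 [-0.7 -1.1  0.4]
```

Call:
drive_tool --motion '[0,0,0,0,0,0,0,0,0,-8,0,0,0,-10,0,0,0,-10,0,0,0,-10,0,0,0,-10,0,0,0,-10,0,0]' --jaw 0.605

```text
clock: 4.13
eef_pos: [591.2, -35.4, 8.4]
eef_rot: [-3.139, -0.007, -0.239]
wrist_force: [0.9, -0.8, -1.0]
finger_gap: 37.0
```

```bash
python3 st.py
```

```text
4.1333 board xy [[-60.1 -26.3]] z 8.4 yaw err -0.009489851822728185 gap 37.04336873721592 [ 0.9 -0.8 -1. ]
```

Call:
drive_tool --motion '[0,-8,0,-0.009,0,-8,0,0,0,-5,0,0,0,-4,0,0,0,0,0,0]'

```text
clock: 4.55
eef_pos: [598.1, -5.1, 8.6]
eef_rot: [-3.138, -0.008, -0.226]
wrist_force: [-0.3, 0.3, 0.4]
finger_gap: 37.3
```

```bash
python3 st.py; python3 - <<'E'
from h import *
a=camera("wrist");b=camera("scene")
c=cv2.resize(b[150:310,220:420],(500,400),interpolation=2)
o=np.zeros((400,800,3),np.uint8);o[:,:500]=c;o[:300,500:]=a[80:380,130:430]
cv2.imwrite("pics/s4.png",o[:,:,::-1])
E
```

```text
4.55 board xy [[-60.3   4.8]] z 8.6 yaw err 0.003970192304286108 gap 37.33224060103541 [-0.3  0.3  0.4]
```

View pics/s4.png

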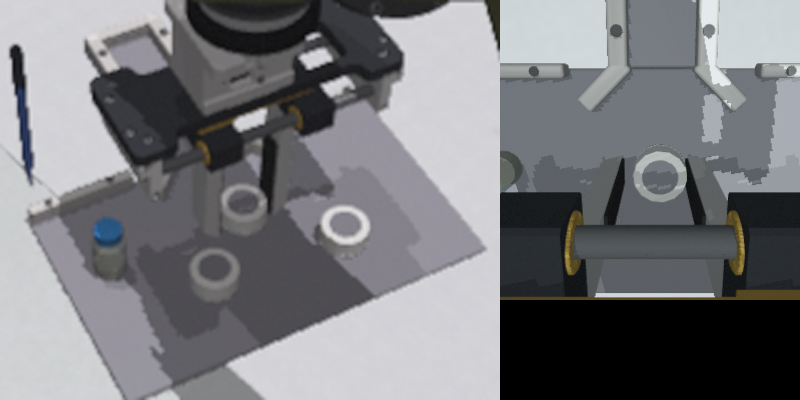

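The wrist crop shows the cap loose between the fingers at (660,175), lined up with the gate's middle at (663,70). I'll raise, go behind it, narrow the jaws and lower.

Call:
drive_tool --motion '[0,0,-9,0,0,0,-12,0,0,0,-6,0,-10,2,0,0,-12,2,0,0,-9,0,0,0,0,0,0,0]'

```text
clock: 5.23
eef_pos: [566.7, -5.3, 42.2]
eef_rot: [-3.138, -0.012, -0.23]
wrist_force: [-0.0, -0.3, -0.1]
finger_gap: 37.1
```

Call:
drive_tool --motion '[0,0,0,0,0,0,0,0,0,0,0,0,0,0,0,0]' --jaw 0.915

```text
clock: 5.57
eef_pos: [568.6, -6.0, 44.5]
eef_rot: [-3.138, -0.016, -0.231]
wrist_force: [-0.4, -0.9, -0.4]
finger_gap: 13.9
```

```bash
python3 st.py
```

```text
5.5667 board xy [[-88.8  -2.9]] z 44.5 yaw err -0.0007966179116094263 gap 13.854496236935882 [-0.4 -0.9 -0.4]
```

Call:
drive_tool --motion '[-4,-4,0,0,0,0,10,0,0,0,10,0,0,0,8,0,0,0,0,0]'

```text
clock: 5.98
eef_pos: [566.0, -0.6, 13.0]
eef_rot: [-3.138, -0.015, -0.231]
wrist_force: [-0.6, -0.8, 0.0]
finger_gap: 7.7
```

```bash
python3 st.py
```

```text
5.9833 board xy [[-92.5   1.8]] z 13.0 yaw err -0.0006171369280152106 gap 7.695849435336706 [-0.6 -0.8  0. ]
```

Call:
drive_tool --motion '[6,0,3,0,8,0,0,0,8,0,0,0,8,0,0,0,8,0,0,0,8,0,0,0]' --jaw 0.955

```text
clock: 6.48
eef_pos: [614.7, -12.2, 9.5]
eef_rot: [-3.138, -0.014, -0.231]
wrist_force: [-0.3, 1.0, -0.5]
finger_gap: 4.4
```

```bash
python3 st.py; python3 - <<'E'
from h import *
a=camera("wrist");b=camera("scene")
c=cv2.resize(b[150:310,220:420],(500,400),interpolation=2)
o=np.zeros((400,800,3),np.uint8);o[:,:500]=c;o[:300,500:]=a[80:380,130:430]
cv2.imwrite("pics/s5.png",o[:,:,::-1])
E
```

```text
6.4833 board xy [[-42.5   1.6]] z 9.5 yaw err -0.0006166429062106349 gap 4.426329121997843 [-0.3  1.  -0.5]
```

View pics/s5.png

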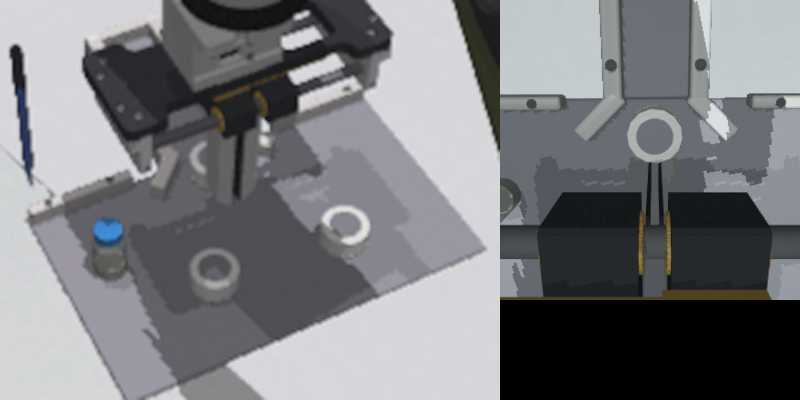

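The cap at (655,135) sits against the fingers and is lined up with the gate at (656,100). I'll push it on.

Call:
drive_tool --motion '[8,0,0,0,8,0,0,0,8,0,0,0,7,0,0,0,6,0,0,0,0,0,0,0]'

```text
clock: 7.08
eef_pos: [653.6, -21.6, 10.4]
eef_rot: [-3.138, -0.014, -0.231]
wrist_force: [-1.1, 0.2, -0.2]
finger_gap: 4.3
```

```bash
python3 st.py
```

```text
7.0833 board xy [[-2.4  1.4]] z 10.4 yaw err -0.001137842418366758 gap 4.334421605830212 [-1.1  0.2 -0.2]
```

Call:
drive_tool --motion '[6,0,0,0,0,0,0,0,-8,0,0,0,-6,0,-10,0,0,0,-12,0,0,0,-12,0,0,0,-8,0,0,0,0,0]'

```text
clock: 7.75
eef_pos: [645.3, -19.7, 57.7]
eef_rot: [-3.138, -0.015, -0.231]
wrist_force: [0.4, 0.1, 0.4]
finger_gap: 3.9
```

Call:
drive_tool --motion '[-15,-6,0,0,-15,-6,0,0,-15,-7,0,0,-15,-7,0,0,-12,-7,0,0,-6,-4,0,0,0,0,0,0]' --jaw 0.46

```text
clock: 8.33
eef_pos: [577.4, 35.4, 60.2]
eef_rot: [-3.137, -0.022, -0.232]
wrist_force: [0.5, 0.7, -0.2]
finger_gap: 47.2
```

```bash
python3 st.py; python3 - <<'E'
from h import *
a=camera("wrist");b=camera("scene")
c=cv2.resize(b[150:310,220:420],(500,400),interpolation=2)
o=np.zeros((400,800,3),np.uint8);o[:,:500]=c;o[:380,500:]=a[0:380,130:430]
cv2.imwrite("pics/s6.png",o[:,:,::-1])
E
```

```text
8.3333 board xy [[-89.7  39.4]] z 60.2 yaw err -0.002422505962850624 gap 47.219380484491765 [ 0.5  0.7 -0.2]
```

View pics/s6.png

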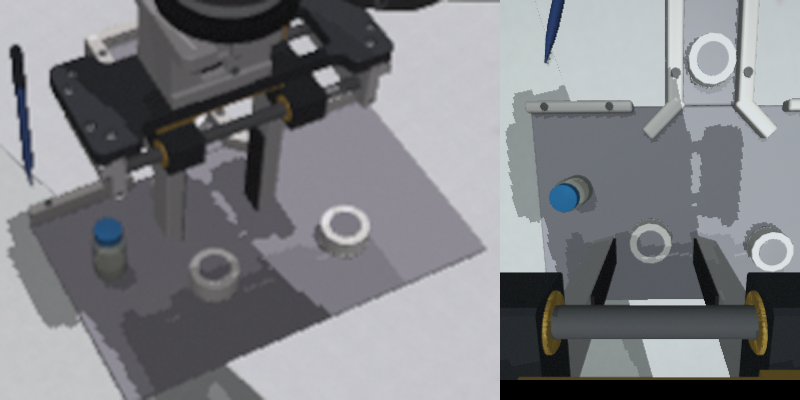

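One cap is in the slot, at (712,58) in the crop with the gate line at v=103. The next cap is at (651,243), roughly between the fingers. I'll lower over it.

Call:
drive_tool --motion '[-5,-2,0,0,-3,0,10,0,0,0,10,0,0,0,10,0,0,0,8,0,0,0,0,0]'

```text
clock: 8.93
eef_pos: [572.4, 36.8, 17.2]
eef_rot: [-3.137, -0.022, -0.235]
wrist_force: [-0.2, 0.1, -0.1]
finger_gap: 50.3
```

```bash
python3 st.py
```

```text
8.9333 board xy [[-94.9  39.7]] z 17.2 yaw err -0.004973259228517629 gap 50.284059242788416 [-0.2  0.1 -0.1]
```

Go down a little more, narrow to 37 mm, then slide the cap right until it is near y=4.

Call:
drive_tool --motion '[-2,-1,7,0,0,0,1,0,0,0,0,0,0,0,0,0,0,8,0,0,0,9,0,0,0,8,0,0,0,0,0,0]' --jaw 0.605

```text
clock: 9.6
eef_pos: [564.5, 11.5, 7.9]
eef_rot: [-3.137, -0.022, -0.235]
wrist_force: [0.0, 0.0, 0.2]
finger_gap: 37.2
```

```bash
python3 st.py
```

```text
9.6 board xy [[-96.7  13.3]] z 7.9 yaw err -0.004546616995550562 gap 37.242981718899905 [0.  0.  0.2]
```

Call:
drive_tool --motion '[0,5,0,0,0,4,0,0,0,0,0,0,0,0,-8,0,0,0,-10,0,0,0,-6,0,0,0,0,0]'

```text
clock: 10.18
eef_pos: [561.9, 0.8, 35.3]
eef_rot: [-3.137, -0.023, -0.236]
wrist_force: [0.3, -0.3, 2.0]
finger_gap: 36.9
```

```bash
python3 st.py
```

```text
10.1833 board xy [[-96.8   2.3]] z 35.3 yaw err -0.006076210094691364 gap 36.911175082449134 [ 0.3 -0.3  2. ]
```

Call:
drive_tool --motion '[-10,0,0,0,-12,-1,0,0,-9,0,0,0,0,0,0,0,0,0,0,0,0,0,0,0,0,0,0,0]' --jaw 0.915

```text
clock: 10.77
eef_pos: [533.2, 10.1, 37.3]
eef_rot: [-3.136, -0.028, -0.235]
wrist_force: [-0.1, -0.5, 0.2]
finger_gap: 8.4
```

```bash
python3 st.py; python3 - <<'E'
from h import *
a=camera("wrist");b=camera("scene")
c=cv2.resize(b[150:310,220:420],(500,400),interpolation=2)
o=np.zeros((400,800,3),np.uint8);o[:,:500]=c;o[:380,500:]=a[0:380,130:430]
cv2.imwrite("pics/s7.png",o[:,:,::-1])
E
```

```text
10.7667 board xy [[-126.9    4.7]] z 37.3 yaw err -0.004633301215951374 gap 8.416075541165117 [-0.1 -0.5  0.2]
```

View pics/s7.png

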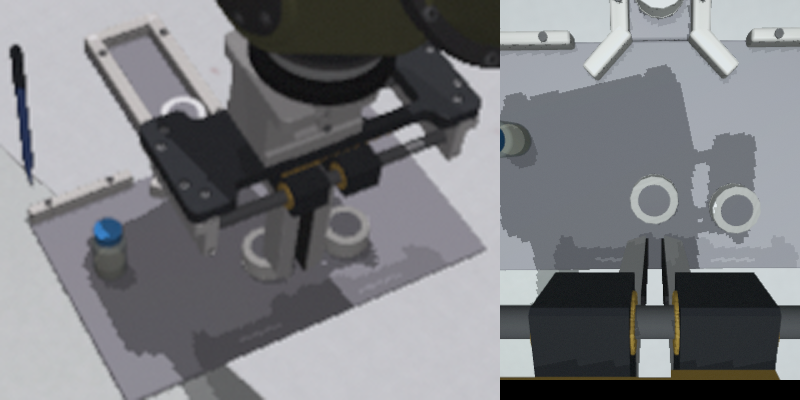

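The cap at (654,201) is directly in front of the fingers (655) and clear of the other one at (734,209). I'll lower and push.

Call:
drive_tool --motion '[-1,0,8,0,0,0,10,0,0,0,7,0,0,0,0,0]'

```text
clock: 11.2
eef_pos: [533.1, 10.0, 9.2]
eef_rot: [-3.136, -0.028, -0.235]
wrist_force: [-1.2, 0.5, 0.4]
finger_gap: 7.6
```

Call:
drive_tool --motion '[6,0,0,-0.004,8,0,0,0,8,0,0,0,8,1,0,0,8,1,0,0,8,1,0,0,8,0,0,0,8,0,0,0]' --jaw 0.935

```text
clock: 11.87
eef_pos: [599.1, -9.1, 11.0]
eef_rot: [-3.136, -0.028, -0.231]
wrist_force: [0.1, 0.5, -0.2]
finger_gap: 6.0
```

```bash
python3 st.py
```

```text
11.8667 board xy [[-58.4   1.1]] z 11.0 yaw err -0.0005932150274116921 gap 5.972888203551179 [ 0.1  0.5 -0.2]
```

Call:
drive_tool --motion '[8,0,0.5,0,8,0,0.5,0,8,0,0.5,0,8,0,0,0,8,0,0,0,8,0,0,0,7,0,0,0,0,0,0,0]' --jaw 0.955

```text
clock: 12.53
eef_pos: [662.5, -25.6, 12.9]
eef_rot: [-3.135, -0.033, -0.232]
wrist_force: [0.2, 0.2, -0.8]
finger_gap: 4.4
```

```bash
python3 st.py
```

```text
12.5333 board xy [[ 7.1 -0.5]] z 12.9 yaw err -0.002256814111806643 gap 4.364518403218594 [ 0.2  0.2 -0.8]
```

Call:
drive_tool --motion '[-6,0,0,0,-6,0,-8,0,-5,0,-12,0,0,0,-10,0,-12,5,-6,0,-14,7,0,0,-14,7,0,0,-14,7,0,0]'

```text
clock: 13.2
eef_pos: [583.2, -33.7, 52.2]
eef_rot: [-3.135, -0.037, -0.231]
wrist_force: [0.5, -0.3, -0.0]
finger_gap: 4.3
```

Call:
drive_tool --motion '[-13,7,0,0,-11,7,0,0,-9,5,0,0,-4,3,0,0,0,0,0,0]' --jaw 0.46

```text
clock: 13.62
eef_pos: [537.6, -47.2, 55.4]
eef_rot: [-3.135, -0.042, -0.231]
wrist_force: [0.4, -0.9, 0.5]
finger_gap: 34.4
```

```bash
python3 st.py; python3 - <<'E'
from h import *
a=camera("wrist");b=camera("scene")
c=cv2.resize(b[150:310,220:420],(500,400),interpolation=2)
o=np.zeros((400,800,3),np.uint8);o[:,:500]=c;o[:380,500:]=a[0:380,130:430]
cv2.imwrite("pics/s8.png",o[:,:,::-1])
E
```

```text
13.6167 board xy [[-109.6  -50. ]] z 55.4 yaw err -0.0007445620267163278 gap 34.420115387746655 [ 0.4 -0.9  0.5]
```

View pics/s8.png

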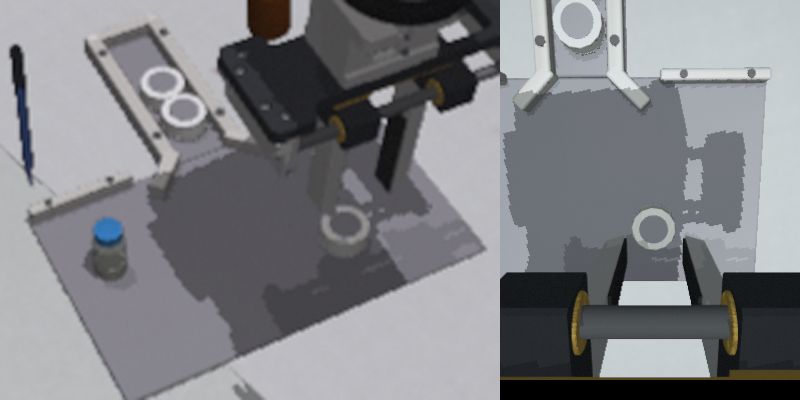

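Two caps are now in the slot. The last one, at (654,228), lies between the fingers. I'll open the jaws fully to the caging width and lower.

Call:
drive_tool --motion '[2,0,0,0,1,0,10,0,0,0,10,0,0,0,8,0,0,0,5,0,0,0,0,0]'

```text
clock: 14.22
eef_pos: [544.6, -47.1, 18.1]
eef_rot: [-3.134, -0.042, -0.23]
wrist_force: [0.4, 0.1, 0.6]
finger_gap: 50.9
```

```bash
python3 st.py
```

```text
14.2167 board xy [[-102.8  -48.3]] z 18.1 yaw err 0.00046508434404859966 gap 50.943360956009 [0.4 0.1 0.6]
```

Call:
drive_tool --motion '[-3,0,8,0,0,0,1,0,0,0,0,0,0,0,0,0,0,-8,0,0,0,-9,0,0,0,-9,0,0,0,-9,0,0]' --jaw 0.605

```text
clock: 14.88
eef_pos: [550.3, -10.3, 8.3]
eef_rot: [-3.134, -0.041, -0.232]
wrist_force: [0.6, -0.6, 0.3]
finger_gap: 36.5
```

```bash
python3 st.py
```

```text
14.8833 board xy [[-105.6  -11.2]] z 8.3 yaw err -0.0015393020913885003 gap 36.544818125319026 [ 0.6 -0.6  0.3]
```

Call:
drive_tool --motion '[0,-6,0,0,0,-5,0,0,0,-2,0,0,0,0,0,0,0,0,-8,0,0,0,-10,0,0,0,-6,0,0,0,0,0]'

```text
clock: 15.55
eef_pos: [553.1, 6.5, 35.4]
eef_rot: [-3.134, -0.042, -0.228]
wrist_force: [-0.1, -0.3, -0.0]
finger_gap: 37.1
```

```bash
python3 st.py
```

```text
15.55 board xy [[-106.7    5.8]] z 35.4 yaw err 0.0015031497384261627 gap 37.05522793707456 [-0.1 -0.3 -0. ]
```

Call:
drive_tool --motion '[-10,1,0,0,-12,1,0,0,-8,1,0,0,0,0,0,0,0,0,0,0,0,0,0,0,0,0,0,0]' --jaw 0.915

```text
clock: 16.13
eef_pos: [523.8, 9.1, 36.7]
eef_rot: [-3.133, -0.047, -0.231]
wrist_force: [0.0, -0.9, -0.1]
finger_gap: 8.2
```

```bash
python3 st.py; python3 - <<'E'
from h import *
a=camera("wrist")
cv2.imwrite("pics/s9.png",a[0:380,130:430,::-1])
E
```

```text
16.1333 board xy [[-135.8    1.6]] z 36.7 yaw err -0.0005504246697904669 gap 8.179313869150091 [ 0.  -0.9 -0.1]
```

View pics/s9.png

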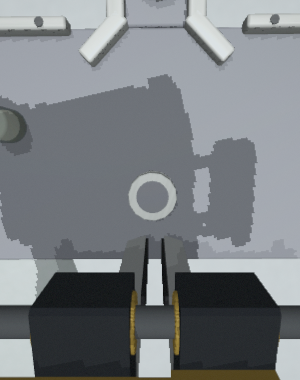

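The last cap is at (153,196) and the fingers' middle is at 155. I'll lower and push.

Call:
drive_tool --motion '[-2,-1,8,0,-1,0,10,0,0,0,7,0,0,0,0,0]'

```text
clock: 16.52
eef_pos: [522.6, 10.7, 8.7]
eef_rot: [-3.133, -0.047, -0.231]
wrist_force: [0.2, -0.1, -0.5]
finger_gap: 7.7
```

Call:
drive_tool --motion '[6,0,0.5,0,8,0,0.5,0,8,0,0.5,0,8,0,0.5,0,8,0,0.5,0,8,0,0.5,0,8,0,0.5,0,8,0,0.5,0]' --jaw 0.935

```text
clock: 17.18
eef_pos: [589.7, -5.1, 7.3]
eef_rot: [-3.133, -0.047, -0.231]
wrist_force: [0.0, -0.8, 0.5]
finger_gap: 6.1
```

```bash
python3 st.py
```

```text
17.1833 board xy [[-68.4   2.9]] z 7.3 yaw err -0.0006211902839569905 gap 6.061626205173221 [ 0.  -0.8  0.5]
```

Call:
drive_tool --motion '[8,1,-0.5,0,8,0.5,0,0,8,0,0,0,8,0,0,0,8,0,0,0,8,0,0,0,8,0,0,0,6,0,0,0]' --jaw 0.955

```text
clock: 17.85
eef_pos: [659.4, -23.9, 12.3]
eef_rot: [-3.133, -0.051, -0.232]
wrist_force: [-0.3, -0.3, -0.6]
finger_gap: 4.1
```

```bash
python3 st.py
```

```text
17.85 board xy [[3.7 0.4]] z 12.3 yaw err -0.0018398027422794339 gap 4.102435958475428 [-0.3 -0.3 -0.6]
```

Now a last small push for margin, then withdraw upward and back to look.

Call:
drive_tool --motion '[4,0,0,0,0,0,0,0,-6,0,0,0,-6,0,-8,0,-6,0,-14,0,-10,0,-18,0,-16,0,-18,0,-16,0,-14,0]'

```text
clock: 18.52
eef_pos: [597.4, -10.6, 81.7]
eef_rot: [-3.134, -0.046, -0.233]
wrist_force: [-0.7, 0.8, 1.1]
finger_gap: 4.3
```

Call:
drive_tool --motion '[-20,10,-10,0,-20,20,0,0,-20,20,0,0,-20,20,0,0,0,20,0,0,0,0,0,0,0,0,0,0]'

```text
clock: 19.1
eef_pos: [487.9, -78.6, 95.2]
eef_rot: [-3.133, -0.057, -0.229]
wrist_force: [0.4, -0.1, 0.4]
finger_gap: 4.0
```

```bash
python3 st.py; python3 - <<'E'
from h import *
b=camera("scene")
cv2.imwrite("pics/s10.png",cv2.resize(b[150:310,220:420],(800,640),interpolation=2)[:600,:,::-1])
E
```

```text
19.1 board xy [[-150.8  -91.9]] z 95.2 yaw err 0.0011734399940712958 gap 4.013086886567885 [ 0.4 -0.1  0.4]
```

View pics/s10.png

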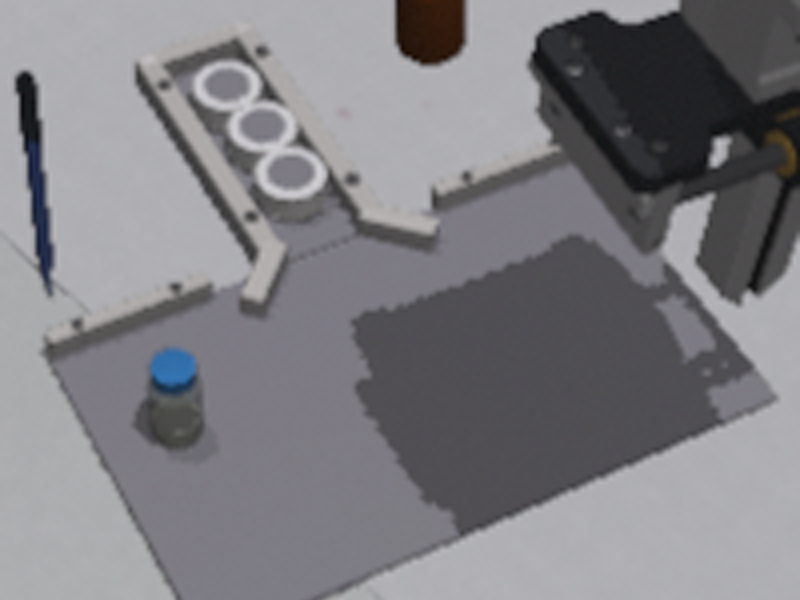

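All three caps lie in the slot, with tops at (228,86), (262,127) and (291,174). The vial, pen and dropper look unchanged. I'll do a quick numeric check, then hand in.

```bash
python3 - <<'E'
from h import *
q=np.load("q.npy")
w=wb(ray("scene",np.array([(228,86),(262,127),(291,174)])/4+[220,150],21),q);print(w.round(1))
if w[:,0].min()>18: print(sign_off())
E
```

```text
[[93.6  0.4]
 [63.5 -2.2]
 [32.2 -1.1]]
the job is handed in; nothing more can be done
None
```

All three caps are in the slot. I pushed them in one at a time: the right-hand cap first, then the left one, then the middle one. Each was slid sideways in front of the gate with the fingers loosely either side of it. It was then pushed through from behind with the fingers nearly shut.

- **Cap positions:** the last scene picture puts the caps at board x of about 94, 64 and 32 mm, with y within about 2 mm of the middle. All are well past the 15 mm limit and flat as far as the picture shows.
- **Other objects:** the vial and pen show at the same pixels as at the start, as does the visible part of the dropper.
- **Forces and time:** wrist force stayed near 1–2 N whenever I read it. The clock read about 19 s of the 67 s allowed, and the arm was clear of everything at hand-in.
- **Disagreements:** the scene and wrist cameras differed by about 5 mm on the board's y position. I worked from a value between the two and corrected from close-up views. The tool also drifted to about 0.05 rad of tilt, with no visible effect.

No check failed, and the hand-in gave no verdict.

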